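# Stow the harmonica in its hanging block and lock it

## Robot

A 7-joint arm with a two-finger parallel gripper is mounted at the origin on the work surface. World frame = base frame: x ahead of the robot, y to its left, z up, the work surface at z = 0. Lengths are in m, angles in rad, forces in N, time in s.
With the tool pointing down it reaches from about 0.425 to 0.825 m from the base axis. Payload 3.6 kg.
Tool frame: the origin (TCP) lies midway between the tips of the shut fingers; the grasp point (between the pads) lies 19 mm behind it (bot.grasp_offset is the z of the grasp point in the tool frame, in m); z points along the fingers, x is the direction in which the jaws open and shut, and the axes are right-handed (so a half turn about z gives the same grasp; the last joint's range is limited). The gripper opens to 93 mm and grips with 3 to 60 N. Pads are 15 mm wide; open, the fingers measure 128 mm over their backs; the gripper's body (75 mm by 188 mm) begins 65 mm behind the grasp point.
Start: joints at [1.292, 0.615, -0.013, 1.423, 0.008, 1.103, -0.04], TCP at [0.162, -0.629, 0.185] pointing down, gripper open.
Joint ranges: [-3.12, 3.12], [-0.3, 2.06], [-1.34, 1.32], [0.26, 2.42], [-1.36, 4.5], [0.01, 1.98], [-2.84, 2.84]. Speed limits (rad/s): [2.79, 2.79, 3.14, 3.14, 3.14, 3.14, 3.14].

## Interface

Orientations are given as a 3x3 rotation matrix whose columns are the frame's x, y, z axes.
In Python, from workcell import bot gives the robot as it stands. The module is installed in compiled form; this text tells all that it offers.
- The arm moves only by the tool servo_tool, never from a script. Its arguments are lists of equal length, an entry for each row: "jaw": the opening, from -1 (shut) to 1 (fully open); "travel": the shift along the tool's x, y, z in mm, a list of three; "delta_rot": the turn, a rotation vector about the tool's x, y, z in rad, a list of three. A call has 1 to 20 rows; each row shifts and turns the commanded pose from where the row before left it, along the tool's axes as they then stand; what a row does not reach is not made up. A row lasts 1/10 s, in which the tool goes at most 50 mm and 8.59 degrees, less where a joint would pass 70% of its speed; a pose out of reach is approached as far as the arm can. A call with a gripper value outside its range is refused whole. The fingers move at their own pace and stop on an object; "force" is the grip in N (left out, the last holds). Time passes only in rows, so rows that do not move let the fingers close. It gives the time, the measured TCP pose, the force and the opening at its end, in the units of the state.
- bot.sense(): the state, without advancing time (a new reading comes with each control period).
- bot.get_image(name): name is "side" or "top" or "wrist"; returns a dict with "img" (480x640x3 uint8, red, green, blue), "camera_matrix" (3x3 intrinsics, pixels), "D" ([k1, k2, p1, p2, k3] as OpenCV has them; the pictures are not rectified), "pose" (4x4, takes a point from camera to world coordinates). Camera axes: x right, y up, looking along -z (the intrinsics and any distortion apply to the point x, -y, -z); pixel columns grow to the right and rows downward; lengths in m; the calibration is good to about 2 mm. A picture is of the moment at which its call begins. There is no depth.
- bot.hand_in(): hands the job in, once; it reports no verdict.
Trained networks look in the newest picture that a camera, given by its name, has taken for a name from the list of things; names that differ only in an ending like _2 or _b are one class to them, and where a whole thing is asked for, a point or a joint stands for the part that bears it (a point fixed in the world has none). Each returns a list of dicts, best first, with "confidence" (0 to 1); they miss things now and then, are a little off and sometimes report something else, mostly with a low value. They report only what shows in the picture. A call takes as long as a camera call.
- bot.spot_in(name, camera): "point" ([row, column] in pixels, amid what is visible of it).
- bot.mark_of(name, camera): "point" ([row, column] in pixels: a listed point, or the origin of a listed thing).
The state is a dict: "clock": time; "qpos": joint angles; "joint_velocities": joint speeds; "joint_efforts": joint torques, N m; "tool_pos": TCP position; "orientation": TCP orientation; "ft_force": force on the tool from outside, world axes, zero at the start; "moment": the same for the moment, N m; "finger_gap": finger opening in m.
Only numpy, scipy, OpenCV 4.12 (cv2) and the standard library are available. Lean on these libraries where they do the work, as an engineer would, in place of code of your own. Each camera call takes 0.05 s, during which the arm holds its last target. There are 200 camera calls.

## Task

Draw the harmonica out of the steel frame, lay it flat on the cork mat and let go of it, then take it afresh and lower it, without dropping it, into the pocket of the beech block, its stub in the gap made for it, until it sits flat, square and fully home. Let go, and only then pull the block's retaining slide by its knob over the harmonica, all the way out to its stop, and leave it there. Do not disturb the metronome, the glass dish or the ukulele hanger.

Things in the scene. Friction and masses are not known exactly. Their poses are not given: they have to be found in the camera images.
- harmonica: Steel and black harmonica, about 0.25 kg: flat block 130 long (x) x 40 wide (y) x 26 thick (z) mm, with a square steel stub 14 long x 16 wide x 12 high mm at the middle of its +x end. Origin: centre of the 130 mm block's underside; z is up. It lies level in the frame, stub inwards, its -x end sticking out of the frame's mouth by about 50 mm.
- harmonica_stub (a point): Tip of the harmonica's stub, on its +x axis 79 mm from the harmonica's origin and 13 mm above its underside.
- frame: Fixed stainless sleeve, 104 long (x) x 52 wide x 38 mm high, floor 3 mm above the desk, inside 46 wide and 33 mm high under two straps. Origin: underside, 50 mm behind its open mouth at the -x end; the +x end is shut. The harmonica (x along the frame's x) comes out only in the frame's -x direction; after about 100 mm its stub clears the mouth.
- mat: Fixed thin cork mat on the desk, 160 (x) x 170 (y) x 3 mm, between the frame and the block. Origin: middle of its underside.
- dock: Fixed beech block, 251 long (x from -166 to +85 mm) x 72 mm wide (y), with a pocket for the harmonica. Origin: on the desk, below the pocket's centre. Walls 31 mm high, 14 to 18 mm thick. The long walls are missing at the middle (x -24 to +24), open down to the desk beyond y = +-20 mm, for fingers. A housing 48 mm high at x -166 to -112 carries the retaining slide.
- dock_pocket (a point): Centre of the pocket's floor, 8 mm above the desk. Pocket 134 long x 44 wide (2 mm play all round), mouth with a 4 mm 45-degree bevel. The end wall towards the block's +x has a gap 21 mm wide for the stub. Seated: harmonica origin on this point, its x axis along the block's +x, its top 3 mm above the walls.
- retainer (a joint): Retaining slide: steel tongue 24 mm wide, 4 mm thick, moving in the block's +x direction. 0 = back, clear of the pocket; 0.040 m = at its stop, over the harmonica's -x end. Underside 36.5 mm above the desk, 2.5 mm over a seated harmonica. Light return spring (0.8 N at the stop) and a 2 N friction brake that holds it where it is left; about 3 N pulls it.
- retainer_knob (a point): Top centre of the slide's dark wooden knob, an upright cylinder 22 mm in diameter and 26 mm high, standing on the tongue; its top is 66.5 mm above the desk, 87 mm from the block's origin in -x when the slide is back.
- metronome: Bystander: red plastic pyramid metronome, 95 mm square at the foot, 162 mm high, left of the frame. Origin: centre of its underside.
- dish: Bystander: small glass dish, 90 mm across, 30 mm high, at the far side of the desk. Origin: centre of its underside.
- hanger: Bystander: beech ukulele hanger with a black two-armed yoke, lying flat, about 150 x 75 x 22 mm, at the far side of the desk. Origin: on its underside near the middle.

How it is judged:
By the outcome, as a careful person would: the job done as asked, in the order asked, and still so for the second after the job is handed in, with the robot touching nothing.
It also fails if it takes over 58 s, if anything falls off the work surface, if the arm or the gripper's body presses on something with over 40 N, if the wrist force passes 120 N, or if a joint passes its speed limit or range.

## Working session

There is one attempt and no reset: what is moved stays moved. The work goes in short steps, Python scripts to look and compute and a tool call to move; the robot and the scene stay as the last step left them, time stands still between calls to the robot, and variables do not carry over. Pictures are saved under pics/ and viewed, about 8 in all and at most 12, crops included, and the job is handed in when it is done.

Besides the shell and the picture viewer there is one more tool, called after ">>>" as name(argument=value, ...) on one line, values as JSON. servo_tool: Moves the arm, as the interface text tells. Its arguments: {"type":"object","properties":{"jaw":{"type":"array","items":{"type":"number"}},"travel":{"type":"array","items":{"type":"array","items":{"type":"number"}}},"delta_rot":{"type":"array","items":{"type":"array","items":{"type":"number"}}},"force":{"type":"number"}},"required":["jaw","travel","delta_rot"]}

```bash
mkdir -p pics; cat > h.py <<'E'
import numpy as np, cv2
from workcell import bot
def ray(im,pt):
    K=np.array(im["camera_matrix"],float);D=np.array(im["D"],float);P=np.array(im["pose"],float)
    u=cv2.undistortPoints(np.array([[[pt[1],pt[0]]]],float),K,D)[0,0]
    d=P[:3,:3]@np.array([u[0],-u[1],-1.0]);return P[:3,3],d/np.linalg.norm(d)
def at_z(im,pt,z):
    o,d=ray(im,pt);return o+d*(z-o[2])/d[2]
def tri(rays):
    A=np.zeros((3,3));b=np.zeros(3)
    for o,d in rays:
        M=np.eye(3)-np.outer(d,d);A+=M;b+=M@o
    p=np.linalg.solve(A,b);return p,[round(1e3*np.linalg.norm((np.eye(3)-np.outer(d,d))@(p-o)),1) for o,d in rays]
def proj(im,X):
    K=np.array(im["camera_matrix"],float);D=np.array(im["D"],float);P=np.array(im["pose"],float)
    c=(np.atleast_2d(X)-P[:3,3])@P[:3,:3];c=c*[1,-1,-1]
    return cv2.projectPoints(c.astype(float),np.zeros(3),np.zeros(3),K,D)[0][:,0]
def save(im,n): cv2.imwrite("pics/"+n,cv2.cvtColor(im["img"],cv2.COLOR_RGB2BGR))
E
cat > a.py <<'E'
from h import *
np.set_printoptions(precision=4,suppress=True)
ims={c:bot.get_image(c) for c in("top","side")}
for c in ims: save(ims[c],c+"0.png"); print(c,np.array(ims[c]["pose"])[:3].tolist())
for n in["harmonica","harmonica_stub","frame","mat","dock","dock_pocket","retainer_knob","metronome","dish","hanger"]:
    r=[]
    for c in ims:
        m=bot.mark_of(n,c)
        if m: r.append(ray(ims[c],m[0]["point"]));print(n,c,np.round(m[0]["point"]),round(m[0]["confidence"],2))
    if len(r)==2: print("   ",*tri(r))
print(bot.sense(), bot.grasp_offset)
E
python3 a.py
```

```text
top [[0.055366236943736824, 0.9755306725506938, -0.21277802217212366, 0.2692592479712426], [-0.9984548567098058, 0.05308190339834055, -0.016438085174681746, 0.10837462542969525], [-0.004741193867672268, 0.21335936455754642, 0.9769622831186007, 1.4349089907512116]]
side [[-0.6976090779170434, 0.38192724055810756, -0.6061956427816041, -0.07383033451895535], [-0.7164363992447653, -0.36266464129871717, 0.5959809089130859, 0.7302726412595368], [0.007775618620252066, 0.8500623158753375, 0.5266247230084533, 0.6207435320188195]]
harmonica top [281. 260.] 0.92
harmonica side [323. 289.] 0.64
    [ 0.464   0.2741 -0.0036] [np.float64(0.7), np.float64(0.7)]
harmonica_stub top [278. 248.] 0.63
harmonica_stub side [336. 256.] 0.89
    [ 0.4848  0.3173 -0.0259] [np.float64(16.4), np.float64(16.4)]
frame top [281. 247.] 0.81
frame side [333. 273.] 0.94
    [ 0.4653  0.3086 -0.0077] [np.float64(4.4), np.float64(4.4)]
mat top [257. 348.] 0.76
mat side [230. 257.] 0.71
    [0.5787 0.1346 0.0871] [np.float64(92.9), np.float64(92.9)]
dock top [293. 436.] 0.78
dock side [236. 430.] 0.74
    [ 0.4547 -0.1
[... 574 characters left out ...]
.] 0.76
hanger side [199. 317.] 0.82
    [ 0.7866 -0.1051 -0.0004] [np.float64(3.3), np.float64(3.3)]
{'clock': 1.1, 'qpos': array([ 1.2925,  0.6149, -0.0126,  1.4234,  0.0081,  1.1034, -0.0404]), 'joint_velocities': array([-0.0006, -0.0004, -0.001 , -0.0009,  0.0008,  0.0013, -0.0022]), 'joint_efforts': array([  0.0001, -45.8832,   0.2091, -16.6033,  -0.0612,   0.0133,
         0.    ]), 'tool_pos': array([ 0.162 , -0.6295,  0.185 ]), 'orientation': array([[ 0.2492, -0.9684,  0.    ],
       [-0.9684, -0.2492,  0.    ],
       [-0.    , -0.    , -1.    ]]), 'ft_force': array([-0.9261,  0.0823,  0.3559]), 'moment': array([ 0.0714, -0.0017, -0.0209]), 'finger_gap': 0.0929606937900589} -0.0188
```

View pics/top0.png

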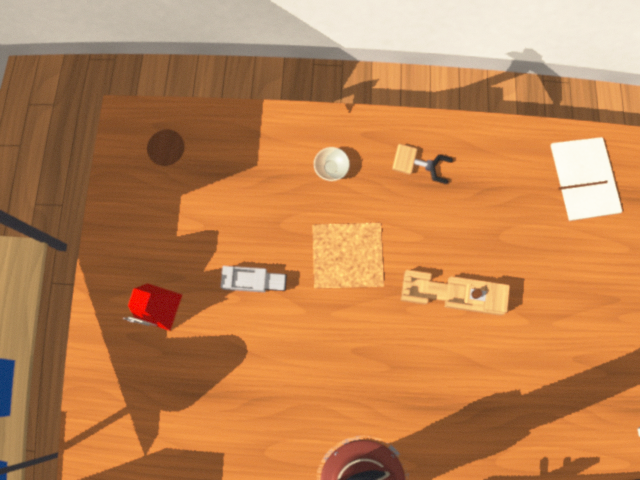

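View pics/side0.png

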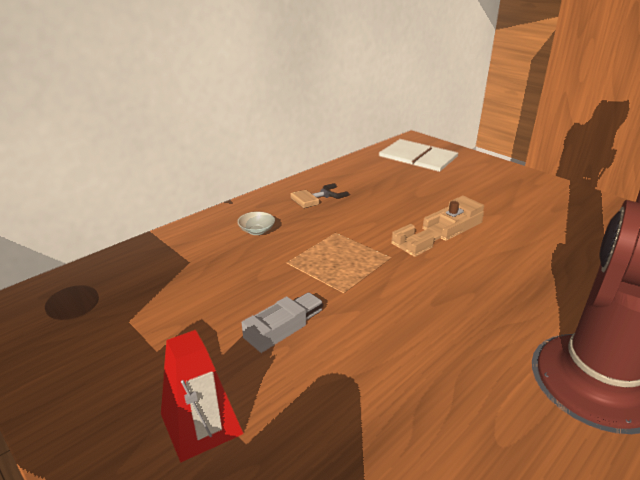

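The top view shows the frame at about (250,280) with its mouth facing right (world -y), the mat at (348,256), and the block at (455,292) with its gap end at left and housing and knob at right. The side view agrees. Next I check the wrist camera mounting and plan the first move.

```bash
python3 - <<'E'
from h import *
np.set_printoptions(precision=3,suppress=True)
w=bot.get_image("wrist");s=bot.sense();R=np.array(s["orientation"]);P=np.array(w["pose"])
print(R.T@(P[:3,3]-s["tool_pos"]),R.T@P[:3,:3],np.array(w["camera_matrix"]),w["D"])
t=bot.get_image("top")
for p in[(223,312),(223,380),(287,384),(288,314),(256,348)]: print("mat",at_z(t,p,.003))
print("frame",[at_z(t,p,.038) for p in[(267,222),(268,266),(292,265),(288,221)]])
E
```

```text
[ 0.001 -0.069 -0.198] [[ 1.     0.001 -0.   ]
 [ 0.    -0.969 -0.248]
 [-0.     0.248 -0.969]] [[345.235   0.    323.382]
 [  0.    345.235 240.352]
 [  0.      0.      1.   ]] [0.018 0.    0.    0.    0.   ]
mat [0.614 0.154 0.003]
mat [ 0.624 -0.016  0.003]
mat [ 0.464 -0.031  0.003]
mat [0.452 0.139 0.003]
mat [0.536 0.06  0.003]
frame [array([0.486, 0.362, 0.038]), array([0.489, 0.256, 0.038]), array([0.432, 0.254, 0.038]), array([0.435, 0.36 , 0.038])]
```

```bash
cat >> h.py <<'E'
def plan(wps,pos=None,yaw=None):
    """wps: (pos,yaw,rows); prints rounded tool-frame rows"""
    import json
    s=bot.sense();R=np.array(s["orientation"])
    if pos is None: pos=np.array(s["tool_pos"])
    if yaw is None: yaw=np.arctan2(R[1,0],R[0,0])
    p=np.array(pos,float);T=[];D=[]
    for tp,ty,n in wps:
        p0=p.copy();y0=yaw
        for i in range(1,n+1):
            g=p0+(np.array(tp)-p0)*i/n;gy=y0+(ty-y0)*i/n
            c,s_=np.cos(yaw),np.sin(yaw);Rt=np.array([[c,s_,0],[s_,-c,0],[0,0,-1]])
            t=np.round(Rt.T@(g-p)*1e3,1);d=round(-(gy-yaw),4)
            p=p+Rt@t/1e3;yaw-=d;T.append(t.tolist());D.append([0,0,d])
    print(json.dumps({"n":len(T),"travel":T,"delta_rot":D}).replace(" ",""),"end",p.round(4),round(yaw,4))
E
python3 -c "
from h import *
plan([((.48,-.12,.185),0,13)])"
```

```text
{"n":13,"travel":[[-31.9,-33.5,-0.0],[-28.3,-36.5,-0.0],[-24.4,-39.2,-0.0],[-20.4,-41.4,-0.0],[-16.1,-43.4,-0.0],[-11.5,-44.7,-0.0],[-7.0,-45.6,-0.0],[-2.4,-46.2,-0.0],[2.4,-46.1,-0.0],[7.0,-45.7,-0.0],[11.6,-44.7,-0.0],[16.0,-43.3,-0.0],[20.4,-41.5,-0.0]],"delta_rot":[[0,0,-0.1015],[0,0,-0.1014],[0,0,-0.1015],[0,0,-0.1014],[0,0,-0.1015],[0,0,-0.1014],[0,0,-0.1015],[0,0,-0.1014],[0,0,-0.1015],[0,0,-0.1015],[0,0,-0.1014],[0,0,-0.1015],[0,0,-0.1014]]} end [ 0.48  -0.12   0.185] -0.0
```

>>> servo_tool(jaw=[1,1,1,1,1,1,1,1,1,1,1,1,1,1,1], travel=[[-31.9,-33.5,0],[-28.3,-36.5,0],[-24.4,-39.2,0],[-20.4,-41.4,0],[-16.1,-43.4,0],[-11.5,-44.7,0],[-7,-45.6,0],[-2.4,-46.2,0],[2.4,-46.1,0],[7,-45.7,0],[11.6,-44.7,0],[16,-43.3,0],[20.4,-41.5,0],[0,0,0],[0,0,0]], delta_rot=[[0,0,-0.1015],[0,0,-0.1015],[0,0,-0.1015],[0,0,-0.1015],[0,0,-0.1015],[0,0,-0.1015],[0,0,-0.1015],[0,0,-0.1015],[0,0,-0.1015],[0,0,-0.1015],[0,0,-0.1015],[0,0,-0.1015],[0,0,-0.1015],[0,0,0],[0,0,0]])

```text
clock: 2.7
tool_pos: [0.4802, -0.1191, 0.185]
orientation: [[1.0, 0.003, -0.0], [0.003, -1.0, -0.0], [-0.0, 0.0, -1.0]]
ft_force: [0.1, 0.4, 0.3]
finger_gap: 0.0928
```

```bash
cat > w.py <<'E'
from h import *
import sys,pickle
np.set_printoptions(precision=4,suppress=True)
w=bot.get_image("wrist");save(w,sys.argv[1]+".png");s=bot.sense()
rec={"im":w,"m":{}}
print("t",s["clock"],s["tool_pos"],np.array(s["orientation"])[:,0])
Z={"harmonica":.006,"harmonica_stub":.019,"frame":0,"mat":0,"dock":0,"dock_pocket":.008,"retainer_knob":.0665}
for n in sys.argv[2:]:
    m=bot.mark_of(n,"wrist")
    if m:
        p=m[0]["point"];rec["m"][n]=p;print(n,np.round(p,1),round(m[0]["confidence"],2),at_z(w,p,Z[n]))
pickle.dump(rec,open(sys.argv[1]+".pkl","wb"))
E
python3 w.py w1 dock dock_pocket retainer_knob mat
```

```text
t 2.75 [ 0.4795 -0.1208  0.1849] [ 1.     -0.0006 -0.0008]
dock [246.1 309.7] 0.79 [ 0.4654 -0.1566  0.    ]
dock_pocket [250.1 305.3] 0.62 [ 0.4607 -0.1591  0.008 ]
mat [ 29.7 384.4] 0.92 [0.5407 0.0645 0.    ]
```

```bash
python3 -c "
from h import *
plan([((.465,.17,.185),0,7)])"
```

```text
{"n":7,"travel":[[-2.1,-41.7,-0.0],[-2.2,-41.6,-0.0],[-2.1,-41.7,-0.0],[-2.1,-41.6,-0.0],[-2.1,-41.7,-0.1],[-2.0,-41.7,0.0],[-2.1,-41.6,0.0]],"delta_rot":[[0,0,-0.0004],[0,0,-0.0004],[0,0,-0.0004],[0,0,-0.0004],[0,0,-0.0005],[0,0,-0.0004],[0,0,-0.0004]]} end [0.465 0.17  0.185] 0.0
```

View pics/w1.png

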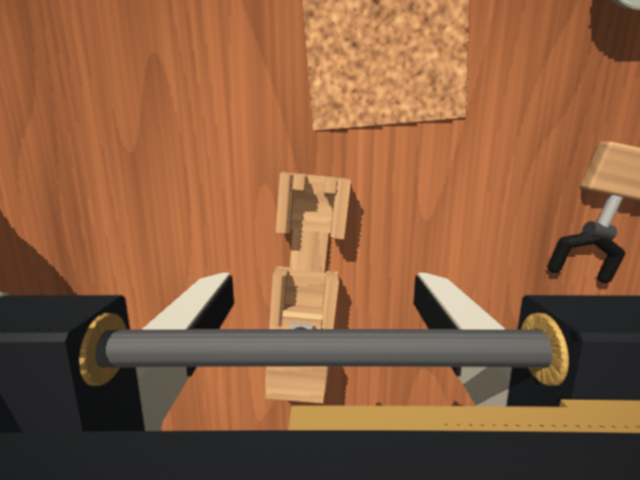

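The view shows the mat's near edge at (313,130)–(466,118), the block's +x end corners at about (280,173) and (351,180), and the fingers hiding the knob. I step back for one clear view of the whole block.

>>> servo_tool(jaw=[1,1,1,1,1,1], travel=[[-3,45,0],[-3,45,0],[-3,45,0],[-3,45,0],[0,0,0],[0,0,0]], delta_rot=[[0,0,0],[0,0,0],[0,0,0],[0,0,0],[0,0,0],[0,0,0]])

```text
clock: 3.55
tool_pos: [0.4666, -0.3019, 0.1845]
orientation: [[1.0, -0.005, -0.001], [-0.005, -1.0, 0.0], [-0.001, -0.0, -1.0]]
ft_force: [-0.2, 1.0, -0.1]
finger_gap: 0.0927
```

```bash
sed -i 's#save(w,sys.argv\[1\]+".png")#save(w,sys.argv[1]+".png")#' w.py; python3 w.py w2 dock dock_pocket retainer_knob; python3 - <<'E'
import cv2
i=cv2.imread('pics/w2.png')[0:300,160:500]; cv2.imwrite('pics/w2c.png',cv2.resize(i,None,fx=2,fy=2,interpolation=cv2.INTER_CUBIC))
E
```

```text
t 3.6 [ 0.4674 -0.2999  0.1848] [ 1.     -0.001  -0.0003]
dock [ 74.1 318.9] 0.73 [ 0.4636 -0.1581  0.    ]
dock_pocket [ 71.  319.7] 0.92 [ 0.4645 -0.1569  0.008 ]
retainer_knob [169.9 310.7] 0.93 [ 0.4562 -0.2499  0.0665]
```

View pics/w2c.png

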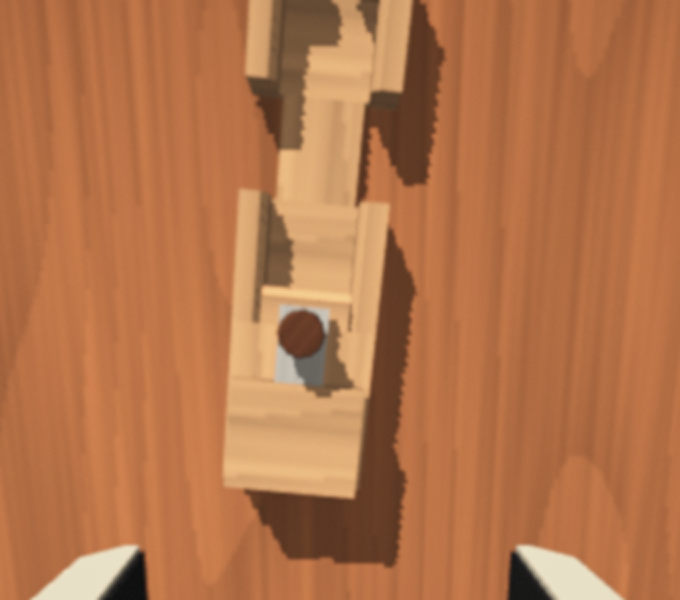

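The block lies with its knob top at about (311,167) in full-image pixels. The wall ends at the finger gap are at (280,95)/(354,102) and (284,38)/(361,46). I fit the block's pose to these and to the first wrist view.

```bash
cat > fit.py <<'E'
from h import *
import pickle
from scipy.optimize import least_squares
np.set_printoptions(precision=4,suppress=True)
a=pickle.load(open("w1.pkl","rb"))["im"];b=pickle.load(open("w2.pkl","rb"))["im"]
c=lambda x,y:(160+x/2,y/2)
obs=[(b,(-24,36,31),c(241,190)),(b,(-24,-36,31),c(388,204)),(b,(24,36,31),c(247,76)),(b,(24,-36,31),c(402,93)),(b,(-87,0,66.5),c(302,334)),(b,(-87,0,66.5),(310.7,169.9)),
(a,(85,36,31),(280,173)),(a,(85,-36,31),(351,180)),(a,(-24,36,31),(275,268)),(a,(-24,-36,31),(338,270))]
def res(p,zs=0):
    r=[]
    for im,m,px in obs:
        m=np.array(m)/1e3;cc,s=np.cos(p[2]),np.sin(p[2])
        X=[p[0]+cc*m[0]-s*m[1],p[1]+s*m[0]+cc*m[1],m[2]+p[3]]
        r+=list(proj(im,X)[0]-px)
    return r
f=least_squares(res,[.46,-.16,1.5,0],loss="soft_l1");print(f.x,np.degrees(f.x[2]));print(np.round(f.fun.reshape(-1,2),1))
E
python3 fit.py
python3 -c "
from h import *
plan([((.465,.145,.185),0,10)])"
```

```text
[ 0.4647 -0.1601  1.4728 -0.009 ] 84.38469840046807
[[ 0.1 -0.4]
 [ 0.3  0. ]
 [ 0.2  1.2]
 [-0.7  0.8]
 [-0.1 -1.1]
 [ 0.2 -4. ]
 [ 0.8 -0.7]
 [-0.6 -0.6]
 [-1.1  4.1]
 [ 0.6  8.2]]
{"n":10,"travel":[[-0.2,-44.3,0.0],[-0.2,-44.4,0.0],[-0.2,-44.3,0.1],[-0.3,-44.3,-0.0],[-0.2,-44.4,-0.0],[-0.3,-44.3,0.0],[-0.3,-44.3,0.0],[-0.2,-44.4,0.0],[-0.3,-44.3,0.1],[-0.4,-44.3,-0.0]],"delta_rot":[[0,0,0.0003],[0,0,0.0003],[0,0,0.0003],[0,0,0.0003],[0,0,0.0003],[0,0,0.0003],[0,0,0.0003],[0,0,0.0003],[0,0,0.0003],[0,0,0.0003]]} end [0.465 0.145 0.185] 0.0
```

>>> servo_tool(jaw=[1,1,1,1,1,1,1,1,1,1,1,1], travel=[[0,-45,0],[0,-45,0],[0,-45,0],[0,-45,0],[0,-45,0],[0,-45,0],[0,-45,0],[0,-45,0],[0,-45,0],[0,-45,0],[0,0,0],[0,0,0]], delta_rot=[[0,0,0],[0,0,0],[0,0,0],[0,0,0],[0,0,0],[0,0,0],[0,0,0],[0,0,0],[0,0,0],[0,0,0],[0,0,0],[0,0,0]])

```text
clock: 4.95
tool_pos: [0.4668, 0.152, 0.1852]
orientation: [[1.0, 0.006, 0.0], [0.006, -1.0, -0.0], [0.0, 0.0, -1.0]]
ft_force: [1.1, -0.7, 0.4]
finger_gap: 0.0931
```

```bash
python3 w.py w3 harmonica frame mat; sed -i 's/^(a,(85,36,31).*/(a,(85,36,31),(280,173)),(a,(85,-36,31),(351,180))]/' fit.py; python3 fit.py; sed 's/m\[2\]+p\[3\]/m[2]/' fit.py >fit0.py; python3 fit0.py;  python3 - <<'E'
import cv2
i=cv2.imread('pics/w3.png')[0:300,160:500]; cv2.imwrite('pics/w3c.png',cv2.resize(i,None,fx=2,fy=2,interpolation=cv2.INTER_CUBIC))
E
```

```text
t 5.0 [0.4672 0.15   0.185 ] [ 1.      0.0021 -0.0001]
harmonica [ 96.3 323.3] 0.74 [0.4669 0.2741 0.006 ]
mat [288.4 382.9] 0.8 [ 0.5389  0.0627 -0.    ]
[ 0.4648 -0.1609  1.4734 -0.0038] 84.4169587949964
[[-0.4 -0.4]
 [ 0.9  0.1]
 [-0.3  0.4]
 [-0.1  0. ]
 [-0.1 -0. ]
 [ 0.2 -2.9]
 [ 0.2  0.4]
 [-0.2  0.6]]
[ 0.4648 -0.1614  1.4737  0.    ] 84.43801806288025
[[-0.8 -0.4]
 [ 1.3  0.1]
 [-0.7 -0.2]
 [ 0.4 -0.6]
 [-0.1  0.8]
 [ 0.2 -2.1]
 [-0.2  1.2]
 [ 0.1  1.4]]
```

View pics/w3c.png

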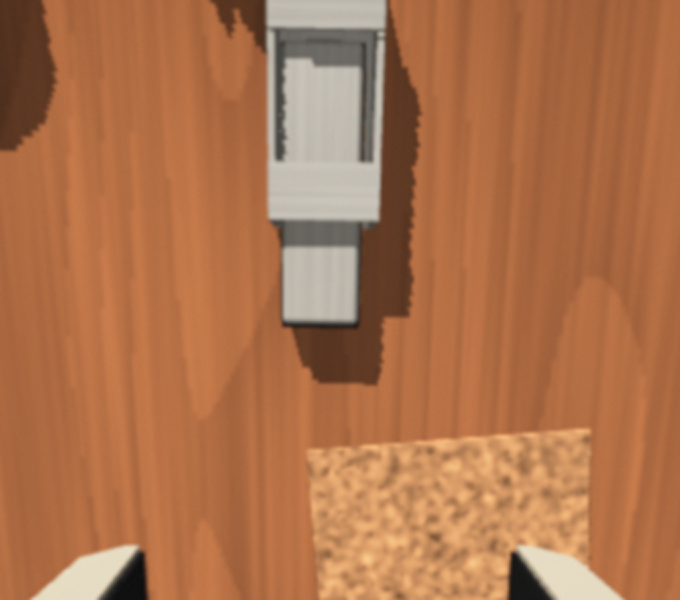

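The harmonica's exposed end is at crop (282–359, 320), the frame's mouth edge at crop (268–380, 220), and the mat's far edge at crop (308,450)–(590,430). I compute positions from these.

```bash
python3 - <<'E'
from h import *
import pickle
np.set_printoptions(precision=4,suppress=True)
r=pickle.load(open("w3.pkl","rb"))["im"]
f=lambda x,y,z:at_z(r,(y/2,160+x/2),z)
print("harm end",f(283,319,.029),f(358,319,.029)); print("harm sides at mouth",f(283,228,.029),f(359,228,.029))
print("frame mouth",f(268,220,.038),f(380,220,.038),"frame up",f(268,28,.038),f(385,28,.038))
print("mat",f(308,450,.003),f(590,430,.003))
plan([((.467,.229,.100),0.01,4)])
E
```

```text
harm end [0.4455 0.2121 0.029 ] [0.4829 0.2123 0.029 ]
harm sides at mouth [0.4459 0.2548 0.029 ] [0.4827 0.255  0.029 ]
frame mouth [0.4395 0.2574 0.038 ] [0.4921 0.2577 0.038 ] frame up [0.4409 0.3362 0.038 ] [0.4922 0.3365 0.038 ]
mat [0.4572 0.1399 0.003 ] [0.6143 0.152  0.003 ]
{"n":4,"travel":[[-0.2,-20.2,21.2],[-0.2,-20.1,21.3],[-0.2,-20.2,21.2],[-0.0,-20.2,21.2]],"delta_rot":[[0,0,-0.003],[0,0,-0.0031],[0,0,-0.003],[0,0,-0.003]]} end [0.467 0.229 0.1  ] 0.01
```

>>> servo_tool(jaw=[1,1,1,1,1,1,1,1,1,1,1,1,1,1], travel=[[-0.7,-22.8,21],[-0.7,-22.8,21],[-0.7,-22.8,21],[-0.7,-22.8,22],[0,0,15],[0,0,20],[0,0,20],[0,0,15],[0,0,10],[0,0,7],[0,0,4],[0,0,3],[0,0,0],[0,0,0]], delta_rot=[[0,0,0],[0,0,0],[0,0,0],[0,0,0.005],[0,0,0],[0,0,0],[0,0,0],[0,0,0],[0,0,0],[0,0,0],[0,0,0],[0,0,0],[0,0,0],[0,0,0]], force=45)

```text
clock: 6.55
tool_pos: [0.4652, 0.2415, 0.0064]
orientation: [[1.0, -0.004, 0.001], [-0.004, -1.0, 0.001], [0.001, -0.001, -1.0]]
ft_force: [-0.5, -0.3, 0.6]
finger_gap: 0.0932
```

>>> servo_tool(jaw=[-1,-1,-1,-1,-1,-1], travel=[[0,0,0],[0,0,0],[0,0,0],[0,0,0],[0,0,0],[0,0,0]], delta_rot=[[0,0,0],[0,0,0],[0,0,0],[0,0,0],[0,0,0],[0,0,0]], force=45)

```text
clock: 7.15
tool_pos: [0.4649, 0.2413, 0.006]
orientation: [[1.0, -0.005, 0.0], [-0.005, -1.0, 0.0], [0.0, -0.0, -1.0]]
ft_force: [0.8, -0.3, -0.1]
finger_gap: 0.0494
```

>>> servo_tool(jaw=[-1,-1,-1], travel=[[0,0,0],[0,0,0],[0,0,0]], delta_rot=[[0,0,0],[0,0,0],[0,0,0]])

```text
clock: 7.45
tool_pos: [0.4649, 0.2413, 0.006]
orientation: [[1.0, -0.004, 0.0], [-0.004, -1.0, 0.0], [0.0, -0.0, -1.0]]
ft_force: [0.8, -0.3, 0.2]
finger_gap: 0.0253
```

>>> servo_tool(jaw=[-1,-1,-1,-1,-1], travel=[[0,0,-1.5],[0,0,-1.5],[0,8,0],[0,12,0],[0,0,0]], delta_rot=[[0,0,0],[0,0,0],[0,0,0],[0,0,0],[0,0,0]])

```text
clock: 7.95
tool_pos: [0.4647, 0.2178, 0.0087]
orientation: [[1.0, -0.008, -0.001], [-0.008, -1.0, -0.003], [-0.001, 0.003, -1.0]]
ft_force: [-0.5, -0.3, 0.6]
finger_gap: 0.0004
```

```bash
python3 - <<'E'
from h import *
import pickle
np.set_printoptions(precision=4,suppress=True)
w=bot.get_image("wrist");s=bot.get_image("side");save(w,"w4.png")
print(bot.sense()["tool_pos"],bot.sense()["finger_gap"])
import cv2
a=cv2.resize(w["img"],(400,300));b=cv2.resize(s["img"][240:440,140:407],(400,300))
save({"img":np.hstack([a,b])},"c4.png")
E
```

```text
[0.4649 0.2204 0.009 ] 0.00031027715323934534
```

View pics/c4.png

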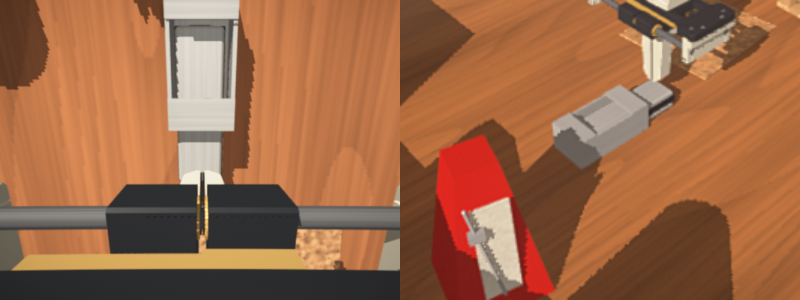

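```bash
python3 - <<'E'
from h import *
import pickle
np.set_printoptions(precision=4,suppress=True)
w=bot.get_image("wrist");s=bot.get_image("side")
P=np.array([.465,.2204,.009])
for n,im in(("w",w),("s",s)):
    print(n,proj(im,[P,P+[0,0,.02],P+[0,0,.03],P+[0,0,.045],[.445,.212,.029],[.483,.212,.029],[.483,.255,.029]]))
i=s["img"][240:360,230:370].copy(); import cv2
i=cv2.resize(i,None,fx=5,fy=5,interpolation=cv2.INTER_CUBIC); 
for p in proj(s,[P,P+[0,0,.02],P+[0,0,.03],P+[0,0,.045]]): cv2.circle(i,(int((p[0]-230)*5),int((p[1]-240)*5)),4,(0,255,0),-1)
save({"img":i},"c5.png")
E
```

```text
w [[322.3667 267.5208]
 [322.2959 279.3912]
 [322.2547 286.2877]
 [322.1839 298.1524]
 [286.3463 293.8798]
 [354.8629 293.4358]
 [356.1829 217.0535]]
s [[310.1299 305.2159]
 [310.1201 296.9917]
 [310.1152 292.8077]
 [310.1079 286.4398]
 [320.711  299.8889]
 [306.8478 290.8481]
 [290.0692 300.6256]]
```

View pics/c5.png

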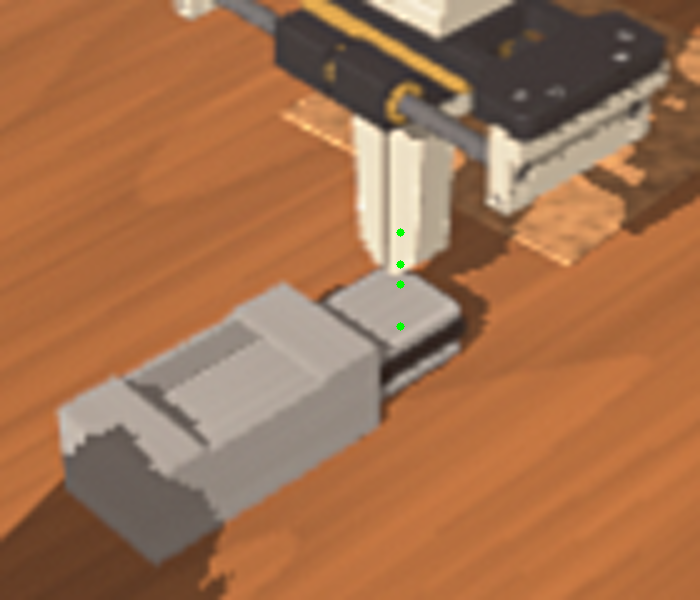

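The side view shows the shut fingertips standing about 25 mm above where the reported TCP projects (dot at (400,326), tip at (395,268)). So they passed over the harmonica. The tip position in the wrist view agrees with this. I check it by touching the bare desk in front of the harmonica.

>>> servo_tool(jaw=[-1,-1,-1,-1,-1], travel=[[0,18,0],[0,18,0],[0,0,5],[0,0,5],[0,0,0]], delta_rot=[[0,0,0],[0,0,0],[0,0,0],[0,0,0],[0,0,0]], force=10)

```text
clock: 8.65
tool_pos: [0.4641, 0.1867, -0.0017]
orientation: [[1.0, -0.003, -0.001], [-0.003, -1.0, 0.001], [-0.001, -0.001, -1.0]]
ft_force: [-0.2, -0.4, -0.2]
finger_gap: 0.0001
```

```bash
python3 - <<'E'
from h import *
w=bot.get_image("wrist");s=bot.get_image("side")
print(bot.sense()["tool_pos"],bot.sense()["ft_force"])
P=bot.sense()["tool_pos"]
i=cv2.resize(s["img"][240:340,270:370],None,fx=5,fy=5,interpolation=cv2.INTER_CUBIC)
p=proj(s,[P])[0];cv2.circle(i,(int((p[0]-270)*5),int((p[1]-240)*5)),4,(0,255,0),-1)
j=cv2.resize(w["img"][200:350,260:390],None,fx=500/150,fy=500/150,interpolation=cv2.INTER_CUBIC);p=proj(w,[P])[0];cv2.circle(j,(int((p[0]-260)*3.33),int((p[1]-200)*3.33)),4,(0,255,0),-1)
j=j[:, :300]
save({"img":np.hstack([i,cv2.copyMakeBorder(j,0,500-j.shape[0],0,0,0)])},"c6.png")
E
```

```text
[ 0.46440214  0.18670863 -0.00121356] [-1.09551964 -1.47460254 -0.03223356]
```

View pics/c6.png

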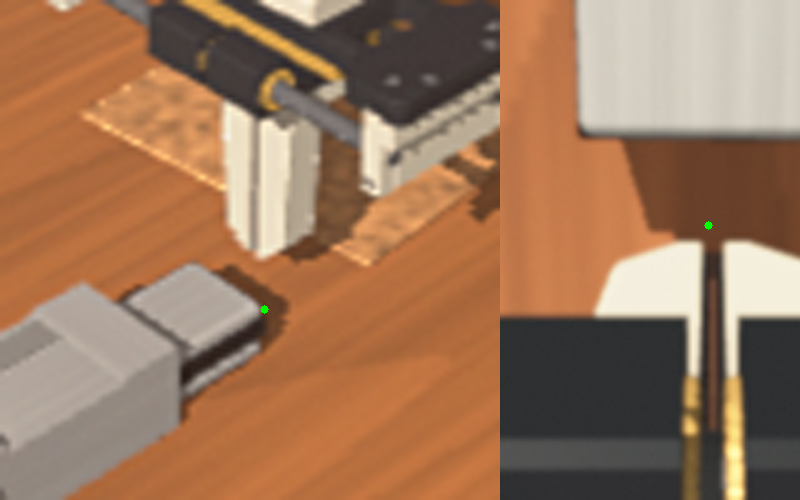

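The tips (crop (260,258)) float well above the projected TCP dot (264,310), and at TCP z = -1 mm there is no contact. So the real tips are about 25 mm above the reported TCP. I keep probing down gently.

>>> servo_tool(jaw=[-1,-1,-1,-1], travel=[[0,0,7],[0,0,7],[0,0,4],[0,0,0]], delta_rot=[[0,0,0],[0,0,0],[0,0,0],[0,0,0]])

```text
clock: 9.15
tool_pos: [0.464, 0.1851, -0.0198]
orientation: [[1.0, -0.004, -0.001], [-0.004, -1.0, -0.001], [-0.001, 0.001, -1.0]]
ft_force: [0.3, -0.7, 0.2]
finger_gap: 0.0004
```

>>> servo_tool(jaw=[-1,-1,-1], travel=[[0,0,2],[0,0,1],[0,0,0]], delta_rot=[[0,0,0],[0,0,0],[0,0,0]])

```text
clock: 9.45
tool_pos: [0.4647, 0.1853, -0.022]
orientation: [[1.0, -0.005, 0.0], [-0.005, -1.0, 0.0], [0.0, -0.0, -1.0]]
ft_force: [-0.1, 0.7, 0.1]
finger_gap: 0.0004
```

>>> servo_tool(jaw=[-1,-1,-1], travel=[[0,0,1.5],[0,0,1],[0,0,0]], delta_rot=[[0,0,0],[0,0,0],[0,0,0]])

```text
clock: 9.75
tool_pos: [0.4646, 0.1852, -0.0246]
orientation: [[1.0, -0.005, -0.0], [-0.005, -1.0, -0.0], [-0.0, 0.0, -1.0]]
ft_force: [0.1, -0.1, 0.8]
finger_gap: 0.0004
```

>>> servo_tool(jaw=[-1,-1,-1], travel=[[0,0,1.5],[0,0,1],[0,0,0]], delta_rot=[[0,0,0],[0,0,0],[0,0,0]])

```text
clock: 10.05
tool_pos: [0.4646, 0.1853, -0.0271]
orientation: [[1.0, -0.004, -0.0], [-0.004, -1.0, -0.0], [-0.0, 0.0, -1.0]]
ft_force: [0.1, 0.5, 0.2]
finger_gap: 0.0006
```

>>> servo_tool(jaw=[-1,-1,-1], travel=[[0,0,1],[0,0,1],[0,0,0]], delta_rot=[[0,0,0],[0,0,0],[0,0,0]])

```text
clock: 10.35
tool_pos: [0.4646, 0.1852, -0.0291]
orientation: [[1.0, -0.004, -0.0], [-0.004, -1.0, -0.0], [-0.0, 0.0, -1.0]]
ft_force: [-0.6, 0.4, -0.1]
finger_gap: 0.0004
```

>>> servo_tool(jaw=[-1,-1,-1], travel=[[0,0,1.5],[0,0,1],[0,0,0]], delta_rot=[[0,0,0],[0,0,0],[0,0,0]])

```text
clock: 10.65
tool_pos: [0.4645, 0.1852, -0.0317]
orientation: [[1.0, -0.004, -0.0], [-0.004, -1.0, -0.0], [-0.0, 0.0, -1.0]]
ft_force: [-0.3, 0.3, 0.1]
finger_gap: 0.0006
```

>>> servo_tool(jaw=[-1,-1,-1], travel=[[0,0,1.5],[0,0,1],[0,0,0]], delta_rot=[[0,0,0],[0,0,0],[0,0,0]])

```text
clock: 10.95
tool_pos: [0.4648, 0.1853, -0.0333]
orientation: [[1.0, -0.004, 0.001], [-0.004, -1.0, -0.0], [0.001, 0.0, -1.0]]
ft_force: [-0.4, -0.5, 6.2]
finger_gap: 0.0007
```

```bash
python3 - <<'E'
from h import *
s=bot.get_image("side")
P=bot.sense()["tool_pos"];print(P,bot.sense()["ft_force"])
i=cv2.resize(s["img"][250:330,280:380],None,fx=6,fy=6,interpolation=cv2.INTER_CUBIC)
for dz in(0,.02,.03,.04):
    p=proj(s,[P+[0,0,dz]])[0];cv2.circle(i,(int((p[0]-280)*6),int((p[1]-250)*6)),3,(0,255,0),-1)
save({"img":i},"c7.png")
E
```

```text
[ 0.46473377  0.185309   -0.03334127] [-0.47921537  0.2192634   6.60822463]
```

View pics/c7.png

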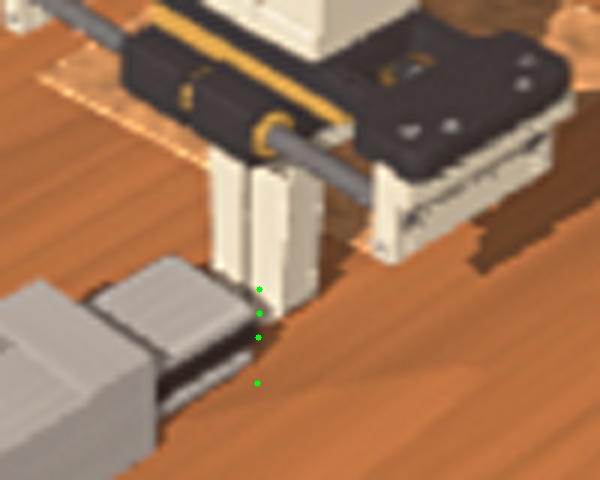

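The fingertips touch the desk at reported TCP z = -33 mm, so real tip height = reported z + 33 mm, with x and y consistent in the wrist view. I now raise 4.5 mm, open, straddle the exposed end from the front, and grip.

>>> servo_tool(jaw=[0.5,0.5,0.5,0.5,0.5,0.5,0.5,0.5,0.5,0.5,0.5,0.5,0.5], travel=[[0,0,-4.5],[0,0,0],[0,0,0],[0,0,0],[0,0,0],[0,0,0],[0,0,0],[0,0,0],[0,-15,0],[0,-20,0],[0,-15,0],[0,-6,0],[0,0,0]], delta_rot=[[0,0,0],[0,0,0],[0,0,0],[0,0,0],[0,0,0],[0,0,0],[0,0,0],[0,0,0],[0,0,0],[0,0,0],[0,0,0],[0,0,0],[0,0,0]], force=45)

```text
clock: 12.3
tool_pos: [0.4646, 0.243, -0.0295]
orientation: [[1.0, -0.002, 0.0], [-0.002, -1.0, 0.001], [0.0, -0.001, -1.0]]
ft_force: [0.2, -0.1, -0.1]
finger_gap: 0.0696
```

>>> servo_tool(jaw=[-1,-1,-1,-1,-1,-1], travel=[[0,0,0],[0,0,0],[0,0,0],[0,0,0],[0,0,0],[0,0,0]], delta_rot=[[0,0,0],[0,0,0],[0,0,0],[0,0,0],[0,0,0],[0,0,0]], force=45)

```text
clock: 12.9
tool_pos: [0.4644, 0.2403, -0.0296]
orientation: [[1.0, -0.005, -0.001], [-0.005, -1.0, -0.002], [-0.001, 0.002, -1.0]]
ft_force: [-1.2, -2.5, 2.2]
finger_gap: 0.0393
```

>>> servo_tool(jaw=[-1,-1,-1,-1,-1,-1], travel=[[0,0,-1.5],[0,0,-1.5],[0,6,0],[0,12,0],[0,12,0],[0,0,0]], delta_rot=[[0,0,0],[0,0,0],[0,0,0],[0,0,0],[0,0,0],[0,0,0]])

```text
clock: 13.5
tool_pos: [0.4645, 0.207, -0.0269]
orientation: [[1.0, -0.009, -0.002], [-0.009, -1.0, -0.004], [-0.002, 0.004, -1.0]]
ft_force: [0.5, -0.6, -2.3]
finger_gap: 0.0399
```

>>> servo_tool(jaw=[-1,-1,-1,-1,-1,-1,-1,-1,-1,-1,-1,-1,-1,-1,-1], travel=[[0,12,0],[0,15,0],[0,16,0],[0,16,0],[0,15,0],[0,10,0],[0,0,-8],[0,0,-8],[10,18,0],[20,30,0],[20,30,0],[14,20,0],[7,10,0],[0,0,0],[0,0,0]], delta_rot=[[0,0,0],[0,0,0],[0,0,0],[0,0,0],[0,0,0],[0,0,0],[0,0,0],[0,0,0],[0,0,0],[0,0,0],[0,0,0],[0,0,0],[0,0,0],[0,0,0],[0,0,0]])

```text
clock: 15.0
tool_pos: [0.5342, 0.0212, -0.0102]
orientation: [[1.0, -0.002, -0.0], [-0.002, -1.0, 0.002], [-0.0, -0.002, -1.0]]
ft_force: [-0.3, -0.1, -2.6]
finger_gap: 0.0397
```

>>> servo_tool(jaw=[-1,-1,-1,-1,-1], travel=[[0,0,8],[0,0,6],[0,0,2.5],[0,0,1.5],[0,0,0]], delta_rot=[[0,0,0],[0,0,0],[0,0,0],[0,0,0],[0,0,0]])

```text
clock: 15.5
tool_pos: [0.5346, 0.0192, -0.0288]
orientation: [[1.0, -0.004, -0.001], [-0.004, -1.0, 0.0], [-0.001, -0.0, -1.0]]
ft_force: [-0.3, -0.9, -2.8]
finger_gap: 0.0397
```

>>> servo_tool(jaw=[-1,-1,-1], travel=[[0,0,1],[0,0,0.7],[0,0,0]], delta_rot=[[0,0,0],[0,0,0],[0,0,0]])

```text
clock: 15.8
tool_pos: [0.5351, 0.0191, -0.0295]
orientation: [[1.0, -0.004, 0.001], [-0.004, -1.0, -0.0], [0.001, 0.0, -1.0]]
ft_force: [-1.3, -0.2, 2.7]
finger_gap: 0.0396
```

>>> servo_tool(jaw=[0.6,0.6,0.6,0.6,0.6,0.6,0.6,0.6,0.6,0.6,0.6,0.6], travel=[[0,0,0],[0,0,0],[0,0,0],[0,0,0],[0,0,0],[0,0,-5],[0,0,-30],[0,20,-35],[0,20,-35],[0,20,-35],[0,0,0],[0,0,0]], delta_rot=[[0,0,0],[0,0,0],[0,0,0],[0,0,0],[0,0,0],[0,0,0],[0,0,0],[0,0,0],[0,0,0],[0,0,0],[0,0,0],[0,0,0]])

```text
clock: 17.0
tool_pos: [0.5348, -0.0415, 0.1105]
orientation: [[1.0, -0.006, 0.002], [-0.006, -1.0, -0.0], [0.002, 0.0, -1.0]]
ft_force: [-0.9, 0.9, 0.2]
finger_gap: 0.0745
```

```bash
python3 w.py w8 harmonica harmonica_stub dock_pocket; python3 - <<'E'
import cv2
i=cv2.imread('pics/w8.png')[0:300,160:500]; cv2.imwrite('pics/w8c.png',cv2.resize(i,None,fx=2,fy=2,interpolation=cv2.INTER_CUBIC))
E
```

```text
t 17.05 [ 0.534  -0.0407  0.1095] [ 1.     -0.0042 -0.0008]
harmonica [122.1 321.4] 0.77 [0.5347 0.05   0.006 ]
harmonica_stub [  4.8 320.3] 0.92 [0.5346 0.13   0.019 ]
```

View pics/w8c.png

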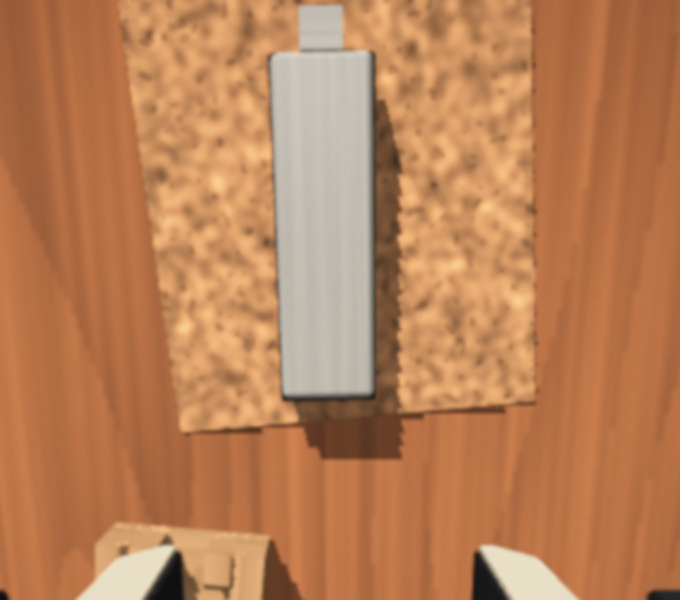

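The harmonica lies wholly on the mat. Its top corners are at crop (270,52), (375,51), (375,397) and (282,397), with the stub pointing up (world +y).

```bash
python3 - <<'E'
from h import *
import pickle
np.set_printoptions(precision=4,suppress=True)
r=pickle.load(open("w8.pkl","rb"))["im"]
from scipy.optimize import least_squares
obs=[((65,20),(271,53)),((65,-20),(374,52)),((-65,20),(283,396)),((-65,-20),(374,396))]
def res(p):
    o=[]
    for m,px in obs:
        m=np.array(m)/1e3*[1,p[3]];c,s=np.cos(p[2]),np.sin(p[2])
        o+=list(proj(r,[p[0]+c*m[0]-s*m[1],p[1]+s*m[0]+c*m[1],.029])[0]-(160+px[0]/2,px[1]/2))
    return o
f=least_squares(res,[.535,.05,1.57,1]);print(f.x,np.degrees(f.x[2]),f.fun)
x,y,a,_=f.x
plan([((x,y,.035),a-np.pi/2,4)],pos=(.535,-.041,.1098),yaw=-.005)
E
```

```text
[0.5359 0.0506 1.5815 0.9228] 90.61215847980614 [-0.0433 -3.8501  0.0634 -4.3     0.0737  5.709  -0.0836  4.9204]
{"n":4,"travel":[[0.1,-22.9,18.7],[0.2,-22.9,18.7],[0.3,-22.9,18.7],[0.4,-22.9,18.7]],"delta_rot":[[0,0,-0.0039],[0,0,-0.0039],[0,0,-0.004],[0,0,-0.0039]]} end [0.5359 0.0506 0.035 ] 0.0107
```

>>> servo_tool(jaw=[0.6,0.6,0.6,0.6,0.6,0.6,0.6,0.6,0.6,0.6], travel=[[0.2,-22.9,18.7],[0.3,-22.9,18.7],[0.3,-22.9,18.7],[0.3,-22.9,18.7],[0,0,20],[0,0,20],[0,0,14],[0,0,7],[0,0,3],[0,0,0]], delta_rot=[[0,0,-0.005],[0,0,-0.005],[0,0,0],[0,0,0],[0,0,0],[0,0,0],[0,0,0],[0,0,0],[0,0,0],[0,0,0]], force=40)

```text
clock: 18.2
tool_pos: [0.5356, 0.0506, -0.0291]
orientation: [[1.0, 0.005, -0.0], [0.005, -1.0, 0.0], [-0.0, -0.0, -1.0]]
ft_force: [0.1, -0.3, 0.1]
finger_gap: 0.074
```

>>> servo_tool(jaw=[-1,-1,-1,-1,-1,-1,-1], travel=[[0,0,0],[0,0,0],[0,0,0],[0,0,0],[0,0,0],[0,0,0],[0,0,0]], delta_rot=[[0,0,0],[0,0,0],[0,0,0],[0,0,0],[0,0,0],[0,0,0],[0,0,0]], force=40)

```text
clock: 18.9
tool_pos: [0.5352, 0.0505, -0.0288]
orientation: [[1.0, 0.006, -0.001], [0.006, -1.0, -0.0], [-0.001, 0.0, -1.0]]
ft_force: [-1.7, 0.0, 3.3]
finger_gap: 0.0398
```

```bash
python3 -c "
from h import *
s=bot.sense();print(s['tool_pos'],s['ft_force'])
p=np.array(s['tool_pos']);u=p+[0,0,.05];plan([(u,0.005,2),((.4648,-.161,u[2]),-.0973,6)],pos=p)"
```

```text
[ 0.53519677  0.05047119 -0.02882359] [-1.65154164  0.0329472   3.29496644]
{"n":8,"travel":[[0.0,0.0,-25.0],[0.0,0.0,-25.0],[-11.9,35.2,0.0],[-11.3,35.4,0.0],[-10.7,35.5,0.0],[-10.1,35.8,0.0],[-9.5,35.9,0.0],[-8.9,36.1,0.0]],"delta_rot":[[0,0,0.0003],[0,0,0.0003],[0,0,0.017],[0,0,0.0171],[0,0,0.017],[0,0,0.0171],[0,0,0.017],[0,0,0.0171]]} end [ 0.4648 -0.161   0.0212] -0.0973
```

>>> servo_tool(jaw=[-1,-1,-1,-1,-1,-1,-1,-1,-1,-1,-1], travel=[[0,0,-10],[0,0,-20],[0,0,-20],[-11.9,35.2,0],[-11.3,35.4,0],[-10.7,35.5,0],[-10.1,35.8,0],[-9.5,35.9,0],[-8.9,36.1,0],[0,0,0],[0,0,0]], delta_rot=[[0,0,0],[0,0,0],[0,0,0],[0,0,0.017],[0,0,0.017],[0,0,0.017],[0,0,0.017],[0,0,0.017],[0,0,0.017],[0,0,0],[0,0,0]])

```text
clock: 20.0
tool_pos: [0.465, -0.1622, 0.0211]
orientation: [[0.995, -0.099, 0.0], [-0.099, -0.995, -0.0], [0.0, -0.0, -1.0]]
ft_force: [-0.4, 0.6, -2.9]
finger_gap: 0.0398
```

```bash
python3 w.py w11 harmonica_stub harmonica dock dock_pocket; python3 - <<'E'
import cv2
from h import *
i=cv2.imread('pics/w11.png')[60:330,210:440]; cv2.imwrite('pics/w11c.png',cv2.resize(i,None,fx=2.2,fy=2.2,interpolation=cv2.INTER_CUBIC))
s=bot.sense();print(s['ft_force'],s['finger_gap'],s['tool_pos'])
E
```

```text
t 20.05 [ 0.4657 -0.1606  0.0212] [ 0.9953 -0.0964  0.0009]
harmonica_stub [118.9 326.2] 0.89 [ 0.4758 -0.0776  0.019 ]
harmonica [282.9 322.8] 0.61 [ 0.4638 -0.1779  0.006 ]
[-0.41025268  0.00676795 -2.95241542] 0.039779256988189245 [ 0.46591993 -0.15942552  0.02113733]
```

View pics/w11c.png

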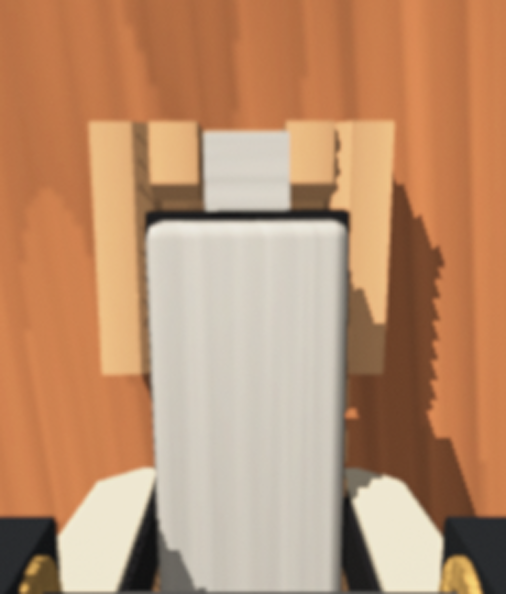

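Seen from above, the harmonica is aligned with the pocket. The stub tip is at crop (204–290,130) and the wall gap at (199–287,150). The block end is at row 121, the wall ends at (102,374) and (383,374), and the harmonica's body end at row 212. I compute the fit in the same view.

```bash
python3 - <<'E'
from h import *
import pickle
from scipy.optimize import least_squares
np.set_printoptions(precision=4,suppress=True)
r=pickle.load(open("w11.pkl","rb"))["im"]
def fit(obs,x0):
    def res(p):
        o=[]
        for m,px in obs:
            m=np.array(m)/1e3;c,s=np.cos(p[2]),np.sin(p[2])
            o+=list(proj(r,[p[0]+c*m[0]-s*m[1],p[1]+s*m[0]+c*m[1],m[2]])[0]-(210+px[0]/2.2,60+px[1]/2.2))
        return o
    f=least_squares(res,x0);print(f.x,np.degrees(f.x[2]),f.fun.round(1))
fit([((85,36,31),(89,121)),((85,-36,31),(395,121)),((24,36,31),(102,374)),((24,-36,31),(384,374))],[.465,-.16,1.47])
h=53
fit([((79,8,h+19),(204,130)),((79,-8,h+19),(290,130)),((65,20,h+26),(146,212)),((65,-20,h+26),(348,212))],[.465,-.16,1.47])
E
```

```text
[ 0.4642 -0.1608  1.4714] 84.30775209079687 [-0.5 -0.4  0.6 -0.4 -0.4  0.6  0.3  0.5]
[ 0.4654 -0.1608  1.4709] 84.27700266136601 [-0.3  0.7  0.3  0.7 -4.8 -0.5  4.8 -0.5]
```

The harmonica and block agree within about 1 mm in position and 0.1° in angle. I lower it.

>>> servo_tool(jaw=[-1,-1,-1,-1,-1,-1], travel=[[-0.5,0,8],[0,0,8],[0,0,6],[0,0,5],[0,0,4],[0,0,0]], delta_rot=[[0,0,0],[0,0,0],[0,0,0],[0,0,0],[0,0,0],[0,0,0]])

```text
clock: 20.85
tool_pos: [0.4644, -0.1608, -0.0107]
orientation: [[0.995, -0.096, -0.001], [-0.096, -0.995, 0.0], [-0.001, -0.0, -1.0]]
ft_force: [0.3, 0.1, -3.5]
finger_gap: 0.0398
```

>>> servo_tool(jaw=[-1,-1,-1,-1,-1], travel=[[0,0,4],[0,0,3],[0,0,3],[0,0,2],[0,0,0]], delta_rot=[[0,0,0],[0,0,0],[0,0,0],[0,0,0],[0,0,0]])

```text
clock: 21.35
tool_pos: [0.4646, -0.1609, -0.0223]
orientation: [[0.995, -0.096, -0.0], [-0.096, -0.995, 0.0], [-0.0, -0.0, -1.0]]
ft_force: [0.4, 0.6, -2.5]
finger_gap: 0.0396
```

>>> servo_tool(jaw=[-1,-1,-1,-1], travel=[[0,0,1],[0,0,0.7],[0,0,0.5],[0,0,0]], delta_rot=[[0,0,0],[0,0,0],[0,0,0],[0,0,0]])

```text
clock: 21.75
tool_pos: [0.4647, -0.161, -0.0238]
orientation: [[0.995, -0.096, -0.0], [-0.096, -0.995, -0.0], [-0.0, 0.0, -1.0]]
ft_force: [-2.2, 0.4, 3.1]
finger_gap: 0.0393
```

>>> servo_tool(jaw=[0.5,0.5,0.5,0.5,0.5,0.5,0.5,0.5,0.5,0.5,0.5,0.5], travel=[[0,0,0],[0,0,0],[0,0,0],[0,0,0],[0,0,0],[0,0,-5],[0,0,-20],[0,20,-40],[0,40,-30],[0,40,-30],[0,0,0],[0,0,0]], delta_rot=[[0,0,0],[0,0,0],[0,0,0],[0,0,0],[0,0,0],[0,0,0],[0,0,0],[0,0,0],[0,0,0],[0,0,0],[0,0,0],[0,0,0]])

```text
clock: 22.95
tool_pos: [0.4549, -0.2617, 0.1014]
orientation: [[0.995, -0.1, 0.001], [-0.1, -0.995, -0.001], [0.001, 0.001, -1.0]]
ft_force: [-0.2, 0.6, -0.3]
finger_gap: 0.0696
```

```bash
python3 w.py w12 harmonica_stub harmonica dock dock_pocket retainer_knob; python3 - <<'E'
import cv2
i=cv2.imread('pics/w12.png')[0:300,180:460]; cv2.imwrite('pics/w12c.png',cv2.resize(i,None,fx=2,fy=2,interpolation=cv2.INTER_CUBIC))
E
```

```text
t 23.0 [ 0.4547 -0.2598  0.1007] [ 0.9954 -0.0963 -0.0004]
retainer_knob [232.7 318.7] 0.85 [ 0.4538 -0.248   0.0665]
```

View pics/w12c.png

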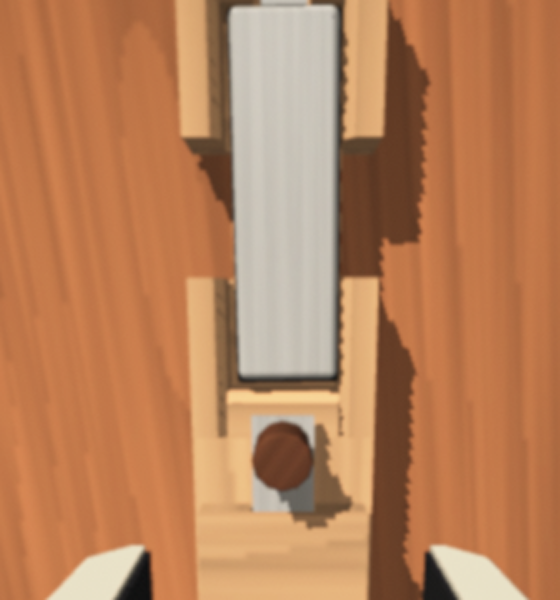

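The harmonica sits flat and square in the pocket, with even margins and the stub in its gap. The knob top is at crop (283,456). I take the knob next.

>>> servo_tool(jaw=[0.5,0.5,0.5,0.5,0.5,0.5,0.5,0.5], travel=[[-0.4,-6.5,20],[0,-6,20],[0,0,20],[0,0,15],[0,0,8],[0,0,5],[0,0,0],[0,0,0]], delta_rot=[[0,0,0],[0,0,0],[0,0,0],[0,0,0],[0,0,0],[0,0,0],[0,0,0],[0,0,0]], force=20)

```text
clock: 24.05
tool_pos: [0.4565, -0.248, 0.0132]
orientation: [[0.995, -0.096, 0.001], [-0.096, -0.995, -0.0], [0.001, 0.0, -1.0]]
ft_force: [-0.7, -0.0, 0.3]
finger_gap: 0.0698
```

>>> servo_tool(jaw=[-1,-1,-1,-1,-1,-1,-1,-1,-1], travel=[[0,0,0],[0,0,0],[0,0,0],[0,0,0],[0,0,0],[0,0,0],[0,0,0],[0,0,0],[0,0,0]], delta_rot=[[0,0,0],[0,0,0],[0,0,0],[0,0,0],[0,0,0],[0,0,0],[0,0,0],[0,0,0],[0,0,0]], force=20)

```text
clock: 24.95
tool_pos: [0.4545, -0.2479, 0.0126]
orientation: [[0.995, -0.097, -0.003], [-0.097, -0.995, 0.0], [-0.003, 0.0, -1.0]]
ft_force: [-4.1, -0.3, 3.0]
finger_gap: 0.0214
```

>>> servo_tool(jaw=[-1,-1,-1,-1,-1,-1,-1], travel=[[-0.7,0,0],[0,-5,0],[0,-8,0],[0,-8,0],[0,-8,0],[0,-6,0],[0,0,0]], delta_rot=[[0,0,0],[0,0,0],[0,0,0],[0,0,0],[0,0,0],[0,0,0],[0,0,0]])

```text
clock: 25.65
tool_pos: [0.4582, -0.2108, 0.0126]
orientation: [[0.996, -0.094, -0.001], [-0.094, -0.996, 0.002], [-0.001, -0.002, -1.0]]
ft_force: [-4.3, 2.1, 2.3]
finger_gap: 0.0214
```

>>> servo_tool(jaw=[-1,-1,-1,-1], travel=[[0,-3,0],[0,-2,0],[0,-1.5,0],[0,0,0]], delta_rot=[[0,0,0],[0,0,0],[0,0,0],[0,0,0]])

```text
clock: 26.05
tool_pos: [0.4585, -0.208, 0.0127]
orientation: [[0.995, -0.097, -0.001], [-0.097, -0.995, -0.002], [-0.001, 0.002, -1.0]]
ft_force: [-4.1, -3.6, 1.7]
finger_gap: 0.0213
```

>>> servo_tool(jaw=[-1,-1,-1,-1], travel=[[0,-1,0],[0,-1,0],[0,0,0],[0,0,0]], delta_rot=[[0,0,0],[0,0,0],[0,0,0],[0,0,0]])

```text
clock: 26.45
tool_pos: [0.4585, -0.2081, 0.0127]
orientation: [[0.995, -0.099, -0.002], [-0.099, -0.995, -0.004], [-0.001, 0.004, -1.0]]
ft_force: [-3.3, -6.3, 1.8]
finger_gap: 0.0215
```

>>> servo_tool(jaw=[-1,0.4,0.4,0.4,0.4,0.4,0.4,0.4,0.4,0.4,0.4,0.4,0.4,0.4], travel=[[0,1.5,0],[0,0,0],[0,0,0],[0,0,0],[0,0,0],[0,0,0],[0,0,-10],[0,0,-25],[0,0,-40],[0,40,-20],[0,40,0],[0,20,0],[0,0,0],[0,0,0]], delta_rot=[[0,0,0],[0,0,0],[0,0,0],[0,0,0],[0,0,0],[0,0,0],[0,0,0],[0,0,0],[0,0,0],[0,0,0],[0,0,0],[0,0,0],[0,0,0],[0,0,0]])

```text
clock: 27.85
tool_pos: [0.4497, -0.3048, 0.1081]
orientation: [[0.995, -0.096, 0.001], [-0.096, -0.995, 0.001], [0.0, -0.001, -1.0]]
ft_force: [-0.3, 1.2, -0.5]
finger_gap: 0.0649
```

```bash
python3 w.py w13 retainer_knob harmonica harmonica_stub dock dock_pocket; python3 - <<'E'
from h import *
import cv2,pickle
np.set_printoptions(precision=4,suppress=True)
w=pickle.load(open("w13.pkl","rb"))["im"];s=bot.get_image("side");t=bot.get_image("top")
r=[]
for n in("retainer_knob","harmonica","metronome","dish","hanger"):
    rr=[]
    for c,im in(("top",t),("side",s)):
        m=bot.mark_of(n,c)
        if m: rr.append(ray(im,m[0]["point"]))
    if len(rr)==2: print(n,*tri(rr))
i=cv2.resize(w["img"][0:300,180:460],None,fx=2,fy=2,interpolation=cv2.INTER_CUBIC); save({"img":i},"w13c.png")
E
```

```text
t 27.9 [ 0.4501 -0.3038  0.1081] [ 0.9955 -0.0943  0.0004]
retainer_knob [109.9 322.9] 0.76 [ 0.4594 -0.211   0.0665]
harmonica [ 48. 322.] 0.73 [ 0.4637 -0.1592  0.006 ]
retainer_knob [ 0.465  -0.2065  0.0579] [np.float64(5.5), np.float64(5.5)]
harmonica [ 0.46   -0.1595  0.0148] [np.float64(2.2), np.float64(2.2)]
metronome [0.3552 0.4267 0.3063] [np.float64(5.7), np.float64(5.7)]
dish [ 0.7663  0.116  -0.0028] [np.float64(5.8), np.float64(5.8)]
```

```bash
python3 - <<'E'
from h import *
import pickle
np.set_printoptions(precision=4,suppress=True)
for n,g in(("w12",(228,321)),("w13",(110,323))):
    im=pickle.load(open(n+".pkl","rb"))["im"];I=im["img"].astype(int)
    m=((I[...,0]<130)&(I[...,0]-I[...,2]>25)&(I[...,1]<75)).astype(np.uint8)
    k,l,st,c=cv2.connectedComponentsWithStats(m)
    b=[j for j in range(1,k) if st[j,4]>150 and np.hypot(c[j][0]-g[1],c[j][1]-g[0])<30]
    for j in b: print(n,st[j],c[j],at_z(im,(c[j][1],c[j][0]),.0665))
for cam in("top","side"):
    a=cv2.imread(f"pics/{cam}0.png");b=cv2.cvtColor(bot.get_image(cam)["img"],cv2.COLOR_RGB2BGR)
    d=cv2.absdiff(a,b).max(2)
    for n,p in(("met",(.382,.52,.05)),("dish",(.767,.117,.015)),("hanger",(.7866,-.105,.01)),("frame",(.466,.309,.02))):
        im=bot.get_image(cam);u,v=proj(im,p)[0].astype(int);print(cam,n,(d[v-30:v+30,u-30:u+30]>40).sum())
E
```

```text
w12 [307 212  30  34 758] [321.4934 228.2177] [ 0.4561 -0.245   0.0665]
w13 [308  89  31  34 792] [322.6768 105.6338] [ 0.4595 -0.2084  0.0665]
top met 0
top dish 0
top hanger 0
top frame 381
side met 0
side dish 0
side hanger 0
side frame 121
```

```bash
python3 -c "
from workcell import bot
print(bot.hand_in(), bot.sense()['clock'])"
```

```text
the job is handed in; nothing more can be done
the job is handed in; nothing more can be done
```

The job is done and handed in at about 28 s of the 58 s allowed. I drew the harmonica out of the frame, laid it on the mat and let go. I then took it afresh at its middle, lowered it into the pocket, let go, and pulled the slide by its knob to its stop.

**Missed first grip:** the first grip closed on nothing. The real fingertips stand 33 mm above the reported TCP, which I found by touching the desk lightly with the shut fingers and corrected for. After that every grip held.

**Last checks:**
- **Harmonica:** it met the pocket floor at about the expected height (8 mm). The picture taken before the slide was pulled shows it square, with even margins. I saw the stub in line with its gap before lowering, but in that later picture it is at the frame's edge and mostly out of view.
- **Slide:** the knob travelled 40 mm, and pulling harder only raised the force without moving it. After release the knob measured within about 1 mm of its place at the stop.
- **Bystanders:** the metronome, dish and hanger look the same in both fixed cameras before and after.

**Disagreements and gaps:**
- The network's two-view knob estimate at the end was about 6 mm off in x, with 5.5 mm between its rays. The wrist view and the arm's own travel both gave the expected place.
- The network's last metronome fix was plainly wrong, since its height came out at 0.31 m, so I relied on the image comparison there.
- I had used up the picture viewings, so the final state after pulling the slide was checked by numbers only.

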